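# Unstack the seasoning pots into their colour-coded holders

### The arm

A 7-joint arm with a two-finger parallel gripper is mounted at the origin on a cart in front of the work surface, level with it; the furniture and walls round the work are solid. World frame = base frame: x ahead of the robot, y to its left, z up, the work surface at z = 0. Lengths are in m, angles in degrees, forces in N, time in s.
With the tool pointing down it reaches from about 0.4 to 0.9 m from the base axis. Payload 5.5 kg.
Tool frame: the origin (TCP) lies at the very end of the fingers, on their centre line; the grasp point (between the pads) lies 19 mm behind it; z points along the fingers, y is the line along which they close (so a half turn about z gives the same grasp; the last joint's range is limited). The gripper opens to 92 mm and grips with 3 to 60 N. Pads are 19 mm wide; open, the fingers measure 130 mm over their backs; the gripper's body (75 mm by 190 mm) begins 47 mm behind the grasp point.
Start: joints at [15.08, 28.699, -24.465, 88.831, 12.651, 65.22, -12.049], TCP at [0.65, 0, 0.227] pointing down, gripper open.
Joint ranges: [-164.97, 164.97], [-17.58, 116.51], [-87.97, 89.64], [11.32, 138.91], [-80.73, 260.73], [10.89, 115.49], [-147.41, 147.41]. Speed limits (degrees/s): [147.25, 147.25, 180, 180, 180, 180, 180].

### API

Orientations are given as [roll, pitch, yaw] about the fixed x, y, z axes, in that order (R = Rz(yaw) Ry(pitch) Rx(roll)).
In Python, from workcell import telemetry, snapshot, manip gives the robot as it stands.
- The arm moves only by the shell command python3 -m pendant [FORCE], which reads ROWS from standard input. ROWS is a JSON object with one list for each field, all of the same length, 1 to 5, a row being the entries at one place: x, y, z (the shift in units of 100 mm), turn (a turn about the tool's z in units of 5 degrees), finger_gap (the opening from 0.0 (shut) to 1.0 (fully open)); each row is the pose to reach, as a shift and turn from the pose commanded when the command began, along the tool's axes at that moment; what a row does not reach only later rows make up. A row lasts 1/8 s, in which the tool goes at most 0.0625 m and 10.7 degrees, less where a joint would pass 70% of its speed; a pose out of reach is approached as far as the arm can. The fingers move at their own pace and stop on an object; FORCE is the grip in N (left out, the last holds). Time passes only in rows, so rows that do not move let the fingers close. It prints the time, the measured TCP pose, the force, the opening and the grip force at its end. Input that does not fit is refused with a message, and nothing moves.
- telemetry.get_state(): the state, without advancing time (a new reading comes with each control period).
- snapshot(name): name is "scene" or "side" or "wrist"; returns a dict with "img" (420x560x3 uint8, red, green, blue), "fx", "fy", "cx", "cy" (pixels), "R" (3x3) and "t" (3): a world point X has camera coordinates R X + t. Camera axes: x right, y down, z forward; pixel columns grow to the right and rows downward; lengths in m; the calibration is good to about 2 mm. The wrist camera is an equidistant fisheye: a pixel r from the principal point sees the ray r / f radians off the axis. A picture is of the moment at which its call begins. There is no depth.
- manip.hand_in(): hands the job in; it is judged then, once.
The state is a dict: "t": time; "qpos": joint angles; "joint_velocities": joint speeds; "joint_efforts": joint torques, N m; "tcp_pos": TCP position; "tcp_rot": TCP orientation; "ft_force": force on the tool from outside, world axes, zero at the start; "wrist_torque": the same for the moment, N m; "finger_gap": opening from 0.0 (shut) to 1.0 (fully open); "grip_force": force on a finger pad.
Only numpy, scipy, OpenCV 4.12 (cv2) and the standard library are available. Lean on these libraries where they do the work, as an engineer would, in place of code of your own. Each camera call takes 0.05 s, during which the arm holds its last target. There are 200 camera calls.

### The job

The four seasoning pots have been left stacked in a tower on the sheet pan. Take the tower apart and set each pot upright in the holder dish of its own lid colour, flat on the dish's floor, without tipping or dropping a pot. Leave the pepper mill and the herb jar where they stand.

Things in the scene. Friction and masses are not known exactly. Their poses are not given: they have to be found in the camera images.
- blue_pot: round steel seasoning pot with a knurled blue screw lid, closed: upright cylinder of 70 mm diameter, 40 mm high, under 0.35 kg. At the start at the bottom of the tower, standing on the sheet pan, whose floor is 2 mm above the table, nearly centred (within 3 mm). Loose, flat on top, held to the next pot by nothing but friction. Origin: centre of its underside; z up. Its yaw is of no meaning.
- blue_holder: round blue holder dish with a white floor, fixed to the table: 96 mm across outside, 10 mm high, round recess 84 mm wide for the blue pot, its floor 4 mm above the table (lip 6 mm wide, 6 mm above the floor). Origin: centre of its underside, on the table; z up. The four holders change places from start to start, in front of the robot and to its left.
- green_pot: round steel seasoning pot with a knurled green screw lid, closed: upright cylinder of 58 mm diameter, 40 mm high, under 0.35 kg. At the start second from the bottom, on the blue pot, nearly centred (within 3 mm). Loose, flat on top, held to the next pot by nothing but friction. Origin: centre of its underside; z up. Its yaw is of no meaning.
- green_holder: round green holder dish with a white floor, fixed to the table: 84 mm across outside, 10 mm high, round recess 72 mm wide for the green pot, its floor 4 mm above the table (lip 6 mm wide, 6 mm above the floor). Origin: centre of its underside, on the table; z up. The four holders change places from start to start, in front of the robot and to its left.
- yellow_pot: round steel seasoning pot with a knurled yellow screw lid, closed: upright cylinder of 46 mm diameter, 40 mm high, under 0.35 kg. At the start third, on the green pot, nearly centred (within 3 mm). Loose, flat on top, held to the next pot by nothing but friction. Origin: centre of its underside; z up. Its yaw is of no meaning.
- yellow_holder: round yellow holder dish with a white floor, fixed to the table: 72 mm across outside, 10 mm high, round recess 60 mm wide for the yellow pot, its floor 4 mm above the table (lip 6 mm wide, 6 mm above the floor). Origin: centre of its underside, on the table; z up. The four holders change places from start to start, in front of the robot and to its left.
- red_pot: round steel seasoning pot with a knurled red screw lid, closed: upright cylinder of 34 mm diameter, 40 mm high, under 0.35 kg. At the start on top of the tower, nearly centred (within 3 mm). Loose, flat on top, held to the next pot by nothing but friction. Origin: centre of its underside; z up. Its yaw is of no meaning.
- red_holder: round red holder dish with a white floor, fixed to the table: 60 mm across outside, 10 mm high, round recess 48 mm wide for the red pot, its floor 4 mm above the table (lip 6 mm wide, 6 mm above the floor). Origin: centre of its underside, on the table; z up. The four holders change places from start to start, in front of the robot and to its left.
- pepper_mill: small glass mill with a grey top, 44 mm across, 90 mm high, loose bystander on the table near the holders, to be left alone. Origin: centre of its underside.
- herb_jar: white-capped glass herb jar, 47 mm across, 98 mm high, loose bystander on the table beyond the sheet pan, to be left alone. Origin: centre of its underside.
Mind the look-alikes: they are no part of the job. Leave any orange look-alike of the blue_pot alone.

How it is judged:
By the outcome, as a careful person would: the job done as asked, in the order asked, and still so for the second after the job is handed in, with the robot touching nothing.
It also fails if it takes over 99 s, if anything falls off the work surface, if the arm or the gripper's body presses on something with over 40 N, if the wrist force passes 120 N, or if a joint passes its speed limit or range.

## Working session

There is one attempt and no reset: what is moved stays moved. The work goes in short steps, Python scripts to look and compute and a shell command to move; the robot and the scene stay as the last step left them, time stands still between calls to the robot, and variables do not carry over. Pictures are saved under pics/ and viewed, at most 14 in all, crops included, and the job is handed in when it is done.

```bash
ls; mkdir -p pics
python3 - <<'E'
from workcell import telemetry, snapshot
import cv2, numpy as np
for n in ("scene","side","wrist"):
    s=snapshot(n); cv2.imwrite(f"pics/{n}0.png",s["img"][:,:,::-1])
    print(n,s["fx"],s["fy"],s["cx"],s["cy"],np.round(s["R"],3).tolist(),np.round(s["t"],3).tolist())
print(telemetry.get_state())
E
```

```text
pics
scene 409.3260777704727 409.3260777704727 278.87167056638674 206.00590028396056 [[0.739, -0.674, 0.009], [-0.486, -0.542, -0.686], [0.467, 0.502, -0.728]] [-0.404, 0.335, 1.157]
side 546.4012273339195 546.4012273339195 277.89836600924116 209.68943924477483 [[0.958, -0.288, -0.007], [-0.195, -0.631, -0.751], [0.211, 0.721, -0.66]] [-0.517, 0.19, 1.327]
wrist 325.19226210127806 325.19226210127806 275.12257612396473 209.66496126058962 [[1.0, -0.001, -0.001], [-0.0, -0.962, 0.273], [-0.001, -0.273, -0.962]] [-0.65, -0.035, 0.39]
{'t': 0.15, 'qpos': array([ 15.08113739,  28.7430708 , -24.45563331,  88.87543069,
        12.64996655,  65.2207087 , -12.04868486]), 'joint_velocities': array([-0.00085076,  0.04124544, -0.11100745, -0.16266237,  0.07333753,
       -0.00807679,  0.05818421]), 'joint_efforts': array([-7.47210433e-03, -5.67105460e+01, -5.82536548e+00, -2.79454994e+01,
       -6.86119194e-02,  2.65310478e-02,  1.03786256e-04]), 'tcp_pos': array([ 6.49470658e-01, -3.60316269e-05,  2.25915883e-01]), 'tcp_rot': array([-1.79913645e+02, -4.54633465e-03,  9.00012834e+01]), 'ft_force': array([-0.47145555,  0.1208604 , -0.41948767]), 'wrist_torque': array([-0.01043141,  0.03848285,  0.03072504]), 'grip_force': 0.0, 'finger_gap': 1.0023002864502861}
```

View pictures.

View pics/scene0.png

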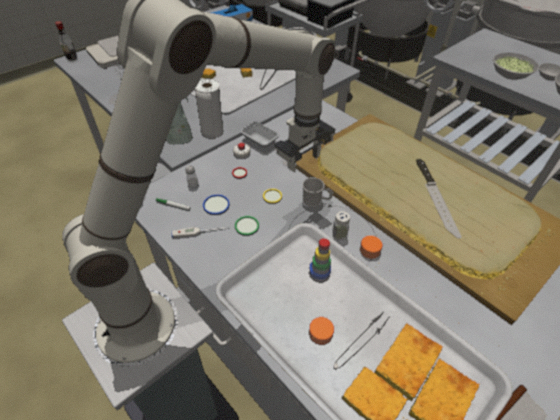

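View pics/side0.png

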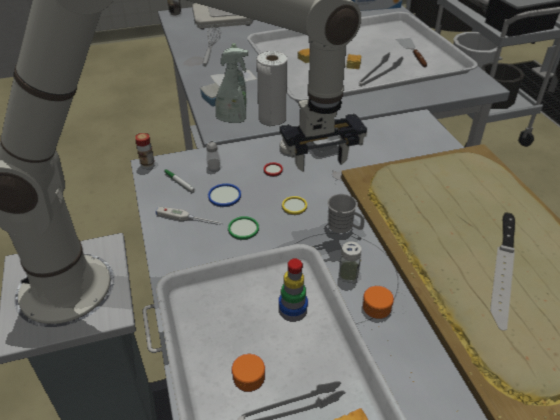

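View pics/wrist0.png

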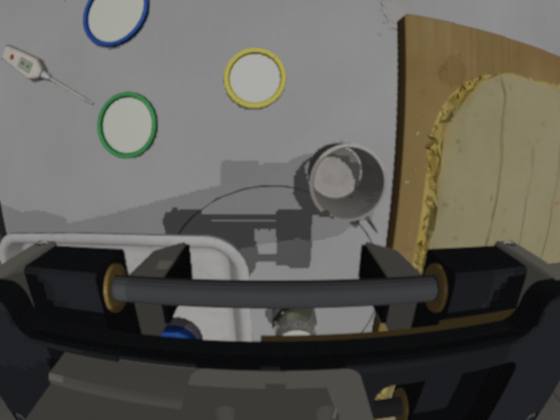

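```bash
cat > h.py <<'E'
from workcell import telemetry, snapshot
import cv2, numpy as np
from scipy.optimize import least_squares
def ray(s,uv):
    uv=np.asarray(uv,float).reshape(-1,2)
    K=np.array([[s["fx"],0,s["cx"]],[0,s["fy"],s["cy"]],[0,0,1]])
    d=np.c_[uv,np.ones(len(uv))]@np.linalg.inv(K).T
    R,t=np.array(s["R"]),np.array(s["t"]); return -R.T@t, d@R
def fray(s,uv):  # equidistant fisheye
    p=(np.asarray(uv,float).reshape(-1,2)-[s["cx"],s["cy"]])/s["fx"]; th=np.linalg.norm(p,axis=1,keepdims=True)
    d=np.c_[p/np.maximum(th,1e-9)*np.sin(th),np.cos(th)]
    R,t=np.array(s["R"]),np.array(s["t"]); return -R.T@t, d@R
def onplane(c,d,z): return c+d*((z-c[2])/d[:,2:])
def tri(rs):  # closest point to rays
    A=np.zeros((3,3));b=np.zeros(3)
    for c,d in rs:
        d=d.ravel()/np.linalg.norm(d);P=np.eye(3)-np.outer(d,d);A+=P;b+=P@c
    x=np.linalg.solve(A,b)
    return x,[np.linalg.norm(np.cross(x-c,d.ravel()/np.linalg.norm(d))) for c,d in rs]
def circ(P):
    f=lambda p:np.hypot(P[:,0]-p[0],P[:,1]-p[1])-p[2]
    r=least_squares(f,[*P[:,:2].mean(0),.04],loss="soft_l1",f_scale=.001);return r.x
HUE={"blue":(105,130),"green":(45,90),"yellow":(22,34),"red":(170,190)}
def mask(img,col,smin=90):
    h=cv2.cvtColor(img,cv2.COLOR_RGB2HSV).astype(int);H=h[...,0].copy();lo,hi=HUE[col]
    if hi>180:H[H<hi-180]+=180
    return ((H>=lo)&(H<=hi)&(h[...,1]>smin)&(h[...,2]>50)).astype(np.uint8)
def blob(img,col,near,rad,smin=90):
    m=mask(img,col,smin);w=np.zeros_like(m);cv2.circle(w,near,rad,1,-1);m&=w
    c,_=cv2.findContours(m,cv2.RETR_EXTERNAL,cv2.CHAIN_APPROX_NONE)
    return max(c,key=len).reshape(-1,2)
E
python3 - <<'E'
from h import *
S={n:snapshot(n) for n in("scene","side")}
N={"blue":((216,204),(225,195)),"green":((247,225),(243,228)),"yellow":((272,196),(294,205)),"red":((240,173),(273,169))}
for k,v in N.items():
    rs=[]
    for n,p in zip(S,v):
        s=S[n];b=blob(s["img"],k,p,22,70);e=cv2.fitEllipse(b);c,d=ray(s,b);rs.append(ray(s,e[0]))
        print(k,n,np.round(e[0],1),"circ",np.round(circ(onplane(c,d,.008)),4))
    print(k,"tri",np.round(tri(rs),4) if 0 else [np.round(q,4) for q in tri(rs)])
a=cv2.resize(S["scene"]["img"][230:285,295:345],(400,440),interpolation=cv2.INTER_CUBIC)
b=cv2.resize(S["side"]["img"][252:322,268:318],(400,560),interpolation=cv2.INTER_CUBIC)
o=np.zeros((560,800,3),np.uint8);o[:440,:400]=a;o[:,400:]=b
cv2.imwrite("pics/tower.png",o[:,:,::-1])
E
```

```text
blue scene [215.6 204. ] circ [0.444  0.2236 0.0465]
blue side [224.1 194.4] circ [0.4449 0.2243 0.0486]
blue tri [array([0.4447, 0.225 , 0.006 ]), array([0.0005, 0.0005])]
green scene [246.5 225.1] circ [0.4629 0.0723 0.0403]
green side [243.  227.2] circ [0.4635 0.0735 0.0421]
green tri [array([0.463 , 0.0723, 0.0078]), array([0.0005, 0.0005])]
yellow scene [272.1 195.4] circ [0.6239 0.1205 0.0359]
yellow side [294.1 204.8] circ [0.6235 0.1208 0.037 ]
yellow tri [array([0.6234, 0.1202, 0.0078]), array([0., 0.])]
red scene [239.2 172.3] circ [0.6129 0.3001 0.0294]
red side [272.8 168.6] circ [0.6135 0.3    0.0311]
red tri [array([0.614 , 0.3019, 0.006 ]), array([0.0004, 0.0004])]
```

View pics/tower.png

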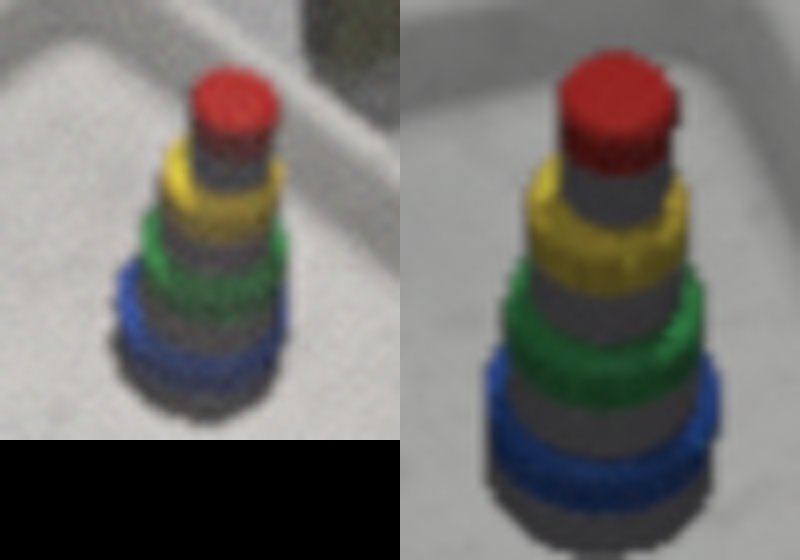

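Run:
```python
from h import *
S=[snapshot(n) for n in("scene","side")]
for k,a,b in [("redtop",(324.4,242.1),(295.1,263)),("jar top",(343,215),(351,246)),("mill top",(190.5,169),(212,146)),("mug rim",(313,184),(342,203)),("cream",(242,147),(289,146)),("pan far-left corner",(308,228),(318,249))]:
    x,e=tri([ray(S[0],a),ray(S[1],b)]);print(k,np.round(x,4),np.round(e,4))
def proj(s,P):
    q=P@np.array(s["R"]).T+s["t"];return np.c_[s["fx"]*q[:,0]/q[:,2]+s["cx"],s["fy"]*q[:,1]/q[:,2]+s["cy"]]
th=np.linspace(0,2*np.pi,72,endpoint=False)
B=[blob(s["img"],"red",p,14,110).astype(np.float32) for s,p in zip(S,[(324,244),(295,267)])]
print([cv2.boundingRect(b.astype(int)) for b in B])
def f(p):
    r=[]
    for s,b in zip(S,B):
        P=np.vstack([np.c_[p[0]+.017*np.cos(th),p[1]+.017*np.sin(th),0*th+z] for z in(p[2],p[2]-p[3])])
        h=cv2.convexHull(proj(s,P).astype(np.float32))
        r+=[cv2.pointPolygonTest(h,(float(u),float(v)),True)-.5 for u,v in b]
    return np.array(r)
r=least_squares(f,[.61,-.08,.16,.014],x_scale=[.01]*4,diff_step=1e-3,loss="soft_l1");print("red fit",np.round(r.x,4),np.abs(r.fun).mean())
```

```text
redtop [ 0.5088 -0.2318  0.1628] [0.0012 0.0012]
jar top [ 0.6666 -0.171   0.1095] [0.0006 0.0006]
mill top [0.4441 0.3639 0.083 ] [0.0009 0.0009]
mug rim [0.72   0.0119 0.0798] [0.0009 0.0009]
cream [0.6945 0.3831 0.0288] [0.008 0.008]
pan far-left corner [ 0.6229 -0.0683  0.0024] [0.0089 0.0089]
[(319, 239, 11, 10), (288, 258, 15, 16)]
red fit [ 0.5102 -0.2294  0.1494 -1.562 ] 1.7632152425503742
```

```bash
cat >> h.py <<'E'
def proj(s,P):
    q=P@np.array(s["R"]).T+s["t"];return np.c_[s["fx"]*q[:,0]/q[:,2]+s["cx"],s["fy"]*q[:,1]/q[:,2]+s["cy"]]
TH=np.linspace(0,2*np.pi,72,endpoint=False)
def fitlid(S,col,rad,p0,win,smin=110):
    B=[]
    for s in S:
        u=proj(s,np.array([[p0[0],p0[1],p0[2]-.006]]))[0]
        B.append(blob(s["img"],col,(int(u[0]),int(u[1])),win,smin))
    def f(p):
        r=[]
        for s,b in zip(S,B):
            P=np.vstack([np.c_[p[0]+rad*np.cos(TH),p[1]+rad*np.sin(TH),0*TH+z] for z in(p[2],p[2]-p[3])])
            h=cv2.convexHull(proj(s,P).astype(np.float32))
            r+=[cv2.pointPolygonTest(h,(float(u),float(v)),True)-.5 for u,v in b]
        return np.array(r)
    r=least_squares(f,[*p0,.013],x_scale=[.01]*4,diff_step=[1e-3,2e-3,3e-3,3e-2],loss="soft_l1")
    return r.x,np.abs(r.fun).mean()
E
python3 - <<'E'
from h import *
S=[snapshot(n) for n in("scene","side")]
print(fitlid(S,"red",.017,(.509,-.231,.1625),15))
E
```

```text
(array([ 0.50820103, -0.23152473,  0.15983711,  0.00754994]), np.float64(0.7219360651387111))
```

Careful with the scale: shifts go in units of 100 mm and turns go in units of 5 degrees. That gives: -0.125 m is -1.25, -0.205 m is -2.05.

```bash
echo '{"x":[-0.3, -0.75, -1.2, -1.65, -2.05], "y":[-0.2, -0.45, -0.73, -1, -1.25], "z":[0, 0, 0, 0, 0], "turn":[0, 0, 0, 0, 0], "finger_gap":[1, 1, 1, 1, 1]}' | python3 -m pendant 15; echo '{"x":[-0.265, -0.265, -0.265, -0.265], "y":[-0.165, -0.165, -0.165, -0.165], "z":[0, 0, 0, 0], "turn":[0, 0, 0, 0], "finger_gap":[1, 1, 1, 1]}' | python3 -m pendant
python3 - <<'E'
from h import *
s=snapshot("wrist");cv2.imwrite("pics/w1.png",s["img"][:,:,::-1]);print(telemetry.get_state()["tcp_pos"])
E
```

```text
t: 1.08
tcp_pos: [0.5239, -0.2068, 0.227]
tcp_rot: [180.0, 0.0, 90.0]
ft_force: [0.3, -0.7, -0.5]
finger_gap: 0.999
grip_force: 0.0
t: 1.58
tcp_pos: [0.5095, -0.2298, 0.2268]
tcp_rot: [180.0, -0.0, 90.2]
ft_force: [0.6, 0.2, 0.0]
finger_gap: 0.999
grip_force: 0.0
[ 0.50934376 -0.22991193  0.22675817]
```

View pics/w1.png

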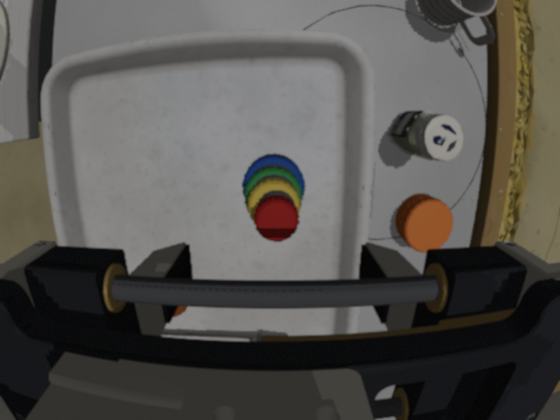

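Run:
```python
from h import *
s=snapshot("wrist")
for col,z,near,rad in[("red",.162,(277,217),30),("yellow",.122,(274,197),34),("green",.082,(273,190),36),("blue",.042,(273,185),40)]:
    b=blob(s["img"],col,near,rad,80);c,d=fray(s,b);h=cv2.convexHull(b).reshape(-1,2);P=onplane(c,d,z)
    if col!="red":P=P[P[:,1]>np.quantile(P[:,1],.5)]
    print(col,np.round(circ(P),4),P.min(0).round(4),P.max(0).round(4))
```

```text
red [ 0.5107 -0.2269  0.016 ] [ 0.4948 -0.2432  0.162 ] [ 0.5265 -0.2101  0.162 ]
yellow [ 0.5086 -0.2123  0.0101] [ 0.4891 -0.2178  0.122 ] [ 0.5282 -0.2043  0.122 ]
green [ 0.508  -0.234   0.0306] [ 0.4872 -0.2132  0.082 ] [ 0.5298 -0.2009  0.082 ]
blue [  3.8403 192.0567 192.2886] [ 0.4822 -0.2097  0.042 ] [ 0.5345 -0.1948  0.042 ]
```

In the tool's units: 0.095 m is 0.95, 0.088 m is 0.88.

```bash
echo '{"x":[0, 0, 0, 0, 0], "y":[0, 0, 0, 0, 0], "z":[0.3, 0.65, 0.88, 0.95, 0.95], "turn":[0, 0, 0, 0, 0], "finger_gap":[1, 1, 1, 1, 1]}' | python3 -m pendant; echo '{"x":[0, 0, 0, 0, 0], "y":[0, 0, 0, 0, 0], "z":[0, 0, 0, 0, 0], "turn":[0, 0, 0, 0, 0], "finger_gap":[0.3, 0.3, 0.3, 0.3, 0.3]}' | python3 -m pendant 15
```

```text
t: 2.3
tcp_pos: [0.5088, -0.231, 0.1318]
tcp_rot: [-180.0, -0.0, 90.1]
ft_force: [0.5, 0.1, 0.7]
finger_gap: 1.0
grip_force: 0.0
t: 2.92
tcp_pos: [0.5085, -0.2315, 0.1318]
tcp_rot: [180.0, 0.0, 90.0]
ft_force: [-0.4, 0.8, 0.2]
finger_gap: 0.507
grip_force: 0.0
```

```bash
echo '{"x":[0, 0, 0, 0, 0], "y":[0, 0, 0, 0, 0], "z":[0, 0, 0, 0, 0], "turn":[0, 0, 0, 0, 0], "finger_gap":[0.2, 0.2, 0.2, 0.2, 0.2]}' | python3 -m pendant
```

```text
t: 3.55
tcp_pos: [0.5085, -0.2315, 0.1317]
tcp_rot: [180.0, -0.0, 90.0]
ft_force: [0.7, -0.0, 0.3]
finger_gap: 0.368
grip_force: 15.0
```

In the tool's units: -0.08 m is -0.8, -0.07 m is -0.7.

```bash
echo '{"x":[0, 0, 0, 0, 0], "y":[0, 0, 0, 0, 0], "z":[-0.05, -0.2, -0.45, -0.7, -0.8], "turn":[0, 0, 0, 0, 0], "finger_gap":[0.2, 0.2, 0.2, 0.2, 0.2]}' | python3 -m pendant 25; echo '{"x":[0.2, 0.6, 1.15, 1.7, 2.25], "y":[0.04, 0.12, 0.22, 0.33, 0.44], "z":[0, 0, 0, 0, 0], "turn":[0, 0, 0, 0, 0], "finger_gap":[0.2, 0.2, 0.2, 0.2, 0.2]}' | python3 -m pendant; echo '{"x":[0.55, 1.1, 1.65, 2.15, 2.55], "y":[0.11, 0.22, 0.33, 0.43, 0.51], "z":[0, 0, 0, 0, 0], "turn":[0, 0, 0, 0, 0], "finger_gap":[0.2, 0.2, 0.2, 0.2, 0.2]}' | python3 -m pendant;echo '{"x":[0.3, 0.45, 0.52, 0.52], "y":[0.06, 0.09, 0.1, 0.1], "z":[0, 0, 0, 0], "turn":[0, 0, 0, 0], "finger_gap":[0.2, 0.2, 0.2, 0.2]}' | python3 -m pendant
python3 - <<'E'
from h import *
for n in("scene","side","wrist"):
    s=snapshot(n);cv2.imwrite(f"pics/r_{n}.png",s["img"][:,:,::-1])
print(telemetry.get_state()["tcp_pos"])
b=blob(s["img"],"red",(275,100),200,70);print(cv2.boundingRect(b))
E
```

```text
t: 4.18
tcp_pos: [0.5096, -0.2319, 0.2142]
tcp_rot: [179.8, 0.1, 90.0]
ft_force: [1.2, 0.4, -1.0]
finger_gap: 0.363
grip_force: 25.0
t: 4.8
tcp_pos: [0.5525, -0.005, 0.2118]
tcp_rot: [180.0, 0.0, 90.0]
ft_force: [0.7, -0.1, -1.1]
finger_gap: 0.364
grip_force: 25.0
t: 5.42
tcp_pos: [0.6031, 0.251, 0.2115]
tcp_rot: [-180.0, -0.0, 90.1]
ft_force: [0.2, -0.4, -0.7]
finger_gap: 0.365
grip_force: 25.0
t: 5.92
tcp_pos: [0.6135, 0.2996, 0.2115]
tcp_rot: [-180.0, 0.0, 90.0]
ft_force: [0.6, -0.4, -0.6]
finger_gap: 0.366
grip_force: 25.0
[0.61392157 0.29872404 0.21176404]
(239, 237, 73, 43)
```

View pics/r_wrist.png

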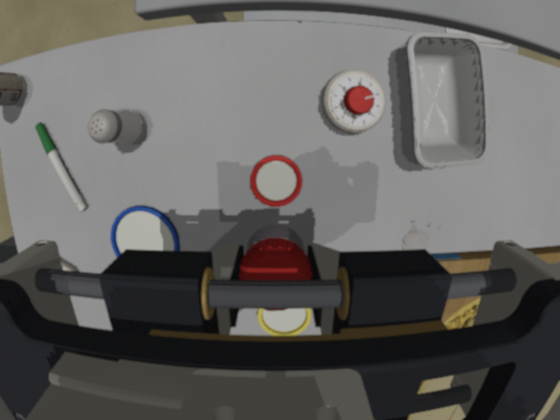

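Run:
```python
from h import *
s=snapshot("wrist")
for col,near,rad in[("red",(276,181),32),("blue",(145,238),42)]:
    b=blob(s["img"],col,near,rad,70);c,d=fray(s,b);print(col,np.round(circ(onplane(c,d,.008)),4))
```

```text
red [0.6152 0.3019 0.0293]
blue [0.4474 0.2263 0.0457]
```

```bash
echo '{"x":[0, 0, 0, 0, 0], "y":[0, 0, 0, 0, 0], "z":[0.3, 0.8, 1.3, 1.7, 1.89], "turn":[0, 0, 0, 0, 0], "finger_gap":[0.2, 0.2, 0.2, 0.2, 0.2]}' | python3 -m pendant; echo '{"x":[0, 0, 0, 0, 0], "y":[0, 0, 0, 0, 0], "z":[0.04, 0.06, 0.07, 0.075, 0.075], "turn":[0, 0, 0, 0, 0], "finger_gap":[0.2, 0.2, 0.2, 0.2, 0.2]}' | python3 -m pendant
```

```text
t: 6.75
tcp_pos: [0.6123, 0.2987, 0.0202]
tcp_rot: [-179.8, 0.1, 89.9]
ft_force: [-0.1, 0.5, -0.9]
finger_gap: 0.366
grip_force: 25.0
t: 7.38
tcp_pos: [0.6138, 0.3007, 0.0159]
tcp_rot: [179.9, -0.0, 90.0]
ft_force: [0.2, 0.4, -1.0]
finger_gap: 0.365
grip_force: 25.0
```

In the tool's units: 0.001 m is 0.01.

```bash
echo '{"x":[0, 0], "y":[0, 0], "z":[0.01, 0.01], "turn":[0, 0], "finger_gap":[0.2, 0.2]}' | python3 -m pendant; echo '{"x":[0, 0], "y":[0, 0], "z":[0.008, 0.008], "turn":[0, 0], "finger_gap":[0.2, 0.2]}' | python3 -m pendant
```

```text
t: 7.62
tcp_pos: [0.6134, 0.3004, 0.0141]
tcp_rot: [-180.0, 0.0, 90.0]
ft_force: [0.4, -0.2, -0.4]
finger_gap: 0.363
grip_force: 25.0
t: 7.88
tcp_pos: [0.6136, 0.3006, 0.0138]
tcp_rot: [180.0, 0.0, 90.0]
ft_force: [-2.4, -0.7, 1.8]
finger_gap: 0.367
grip_force: 25.0
```

In the tool's units: -0.05 m is -0.5, -0.01 m is -0.1.

```bash
echo '{"x":[0, 0, 0, 0, 0], "y":[0, 0, 0, 0, 0], "z":[0, 0, 0, -0.1, -0.5], "turn":[0, 0, 0, 0, 0], "finger_gap":[0.6, 0.7, 0.8, 1, 1]}' | python3 -m pendant 15; echo '{"x":[0, 0, 0, -0.3, -0.8], "y":[0, 0, 0, -0.06, -0.16], "z":[-0.5, -1, -1.5, -1.6, -1.6], "turn":[0, 0, 0, 0, 0], "finger_gap":[1, 1, 1, 1, 1]}' | python3 -m pendant
python3 - <<'E'
from h import *
S=[snapshot(n) for n in("scene","side")]
s=snapshot("wrist");cv2.imwrite("pics/r2.png",s["img"][:,:,::-1])
print(telemetry.get_state()["tcp_pos"])
try: print(fitlid(S,"yellow",.023,(.509,-.2315,.122),20))
except Exception as e: print(e)
E
```

```text
t: 8.5
tcp_pos: [0.6115, 0.2993, 0.0617]
tcp_rot: [-179.7, 0.1, 90.0]
ft_force: [0.5, -0.0, 1.1]
finger_gap: 0.862
grip_force: 0.0
t: 9.12
tcp_pos: [0.5978, 0.2228, 0.2263]
tcp_rot: [179.8, -0.2, 90.2]
ft_force: [0.5, -1.6, -0.1]
finger_gap: 1.002
grip_force: 0.0
[0.59821942 0.2162537  0.22430241]
(array([ 0.5067298 , -0.23073377,  0.11841943,  0.00833707]), np.float64(0.4776661786366036))
```

View pics/r2.png

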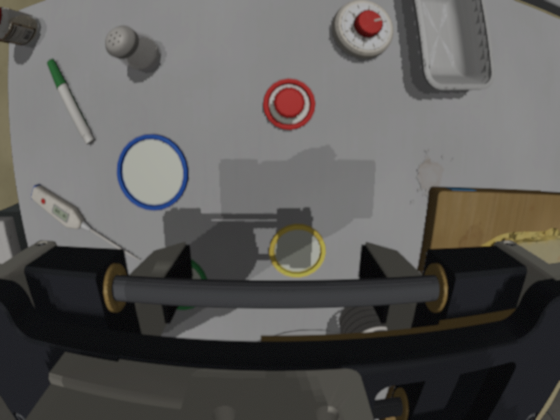

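```bash
echo '{"x":[-0.5, -1.05, -1.6, -2.15, -2.7], "y":[-0.1, -0.21, -0.32, -0.43, -0.54], "z":[0, 0, 0, 0, 0], "turn":[0, 0, 0, 0, 0], "finger_gap":[1, 1, 1, 1, 1]}' | python3 -m pendant; echo '{"x":[-0.55, -1.1, -1.5, -1.82, -1.82], "y":[-0.11, -0.22, -0.3, -0.355, -0.355], "z":[0, 0, 0, 0, 0], "turn":[0, 0, 0, 0, 0], "finger_gap":[1, 1, 1, 1, 1]}' | python3 -m pendant; echo '{"x":[0, 0, 0, 0, 0], "y":[0, 0, 0, 0, 0], "z":[0.3, 0.8, 1.2, 1.318, 1.318], "turn":[0, 0, 0, 0, 0], "finger_gap":[1, 1, 1, 1, 1]}' | python3 -m pendant; echo '{"x":[0, 0, 0, 0, 0], "y":[0, 0, 0, 0, 0], "z":[0, 0, 0, 0, 0], "turn":[0, 0, 0, 0, 0], "finger_gap":[0.4, 0.4, 0.4, 0.4, 0.4]}' | python3 -m pendant; echo '{"x":[0, 0, 0, 0], "y":[0, 0, 0, 0], "z":[0, 0, 0, 0], "turn":[0, 0, 0, 0], "finger_gap":[0.3, 0.3, 0.3, 0.3]}' | python3 -m pendant 15
```

```text
t: 9.9
tcp_pos: [0.5436, -0.0498, 0.2241]
tcp_rot: [179.9, -0.0, 90.1]
ft_force: [0.2, -0.2, 0.1]
finger_gap: 1.005
grip_force: 0.0
t: 10.52
tcp_pos: [0.5078, -0.234, 0.2237]
tcp_rot: [180.0, 0.0, 89.8]
ft_force: [-0.2, 0.1, -0.5]
finger_gap: 1.0
grip_force: 0.0
t: 11.15
tcp_pos: [0.5087, -0.2301, 0.0917]
tcp_rot: [-180.0, -0.1, 90.1]
ft_force: [0.8, 0.4, -0.2]
finger_gap: 1.002
grip_force: 0.0
t: 11.78
tcp_pos: [0.508, -0.2315, 0.0917]
tcp_rot: [180.0, 0.0, 90.0]
ft_force: [0.4, -0.0, 0.6]
finger_gap: 0.51
grip_force: 0.3
t: 12.28
tcp_pos: [0.508, -0.2316, 0.0917]
tcp_rot: [180.0, 0.0, 90.0]
ft_force: [-0.6, -0.3, 2.8]
finger_gap: 0.497
grip_force: 15.0
```

In the tool's units: -0.08 m is -0.8, -0.095 m is -0.95.

```bash
echo '{"x":[0, 0, 0, 0, 0], "y":[0, 0, 0, 0, 0], "z":[-0.05, -0.2, -0.5, -0.8, -0.95], "turn":[0, 0, 0, 0, 0], "finger_gap":[0.3, 0.3, 0.3, 0.3, 0.3]}' | python3 -m pendant 25; echo '{"x":[0.2, 0.6, 1.1, 1.6, 2.1], "y":[0.07, 0.2, 0.36, 0.53, 0.69], "z":[0, 0, 0, 0, 0], "turn":[0, 0, 0, 0, 0], "finger_gap":[0.3, 0.3, 0.3, 0.3, 0.3]}' | python3 -m pendant; echo '{"x":[0.5, 0.95, 1.25, 1.42, 1.42], "y":[0.16, 0.31, 0.42, 0.47, 0.47], "z":[0, 0, 0, 0, 0], "turn":[0, 0, 0, 0, 0], "finger_gap":[0.3, 0.3, 0.3, 0.3, 0.3]}' | python3 -m pendant
python3 - <<'E'
from h import *
s=snapshot("wrist");cv2.imwrite("pics/y1.png",s["img"][:,:,::-1])
S=[snapshot(n) for n in("scene","side")]
print(telemetry.get_state()["tcp_pos"])
print(fitlid(S,"green",.029,(.509,-.2315,.082),22))
b=blob(s["img"],"yellow",(272,180),40,70);c,d=fray(s,b);print(np.round(circ(onplane(c,d,.008)),4))
E
```

```text
t: 12.9
tcp_pos: [0.5091, -0.2318, 0.1891]
tcp_rot: [179.8, 0.1, 90.0]
ft_force: [0.2, 0.3, -1.0]
finger_gap: 0.495
grip_force: 25.0
t: 13.52
tcp_pos: [0.5772, -0.0201, 0.1866]
tcp_rot: [-180.0, 0.0, 90.0]
ft_force: [1.2, -0.4, -1.2]
finger_gap: 0.495
grip_force: 25.0
t: 14.15
tcp_pos: [0.6236, 0.1216, 0.1864]
tcp_rot: [-180.0, -0.0, 90.1]
ft_force: [0.6, -0.4, -1.2]
finger_gap: 0.495
grip_force: 25.0
[0.62381765 0.118084   0.18636749]
(array([ 0.50656032, -0.23100444,  0.07417086,  0.00258346]), np.float64(0.8306575725749064))
[0.6256 0.1237 0.0324]
```

View pics/y1.png

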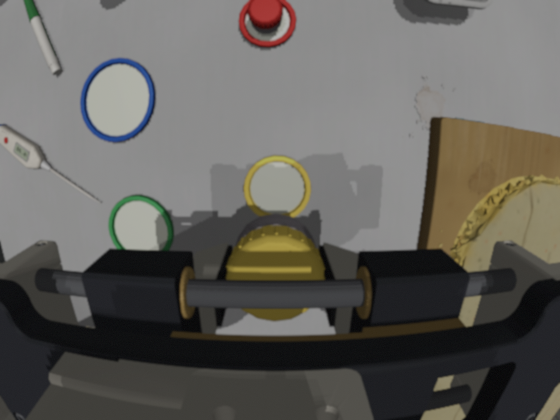

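In the tool's units: 0.166 m is 1.66, 0.16 m is 1.6.

```bash
echo '{"x":[0, 0, 0, 0, 0], "y":[0.005, 0.005, 0.005, 0.005, 0.005], "z":[0.3, 0.8, 1.3, 1.6, 1.66], "turn":[0, 0, 0, 0, 0], "finger_gap":[0.3, 0.3, 0.3, 0.3, 0.3]}' | python3 -m pendant; echo '{"x":[0, 0, 0, 0, 0], "y":[0, 0, 0, 0, 0], "z":[0.03, 0.045, 0.05, 0.055, 0.055], "turn":[0, 0, 0, 0, 0], "finger_gap":[0.3, 0.3, 0.3, 0.3, 0.3]}' | python3 -m pendant;echo '{"x":[0, 0], "y":[0, 0], "z":[0.008, 0.008], "turn":[0, 0], "finger_gap":[0.3, 0.3]}' | python3 -m pendant
```

```text
t: 14.92
tcp_pos: [0.6225, 0.1178, 0.0183]
tcp_rot: [-179.7, 0.1, 89.9]
ft_force: [0.5, 0.5, -0.4]
finger_gap: 0.498
grip_force: 25.0
t: 15.55
tcp_pos: [0.6247, 0.1206, 0.0155]
tcp_rot: [180.0, -0.0, 90.0]
ft_force: [0.2, -0.1, -1.3]
finger_gap: 0.498
grip_force: 25.0
t: 15.8
tcp_pos: [0.6244, 0.1206, 0.0142]
tcp_rot: [-180.0, -0.0, 90.0]
ft_force: [-0.6, 0.3, -1.5]
finger_gap: 0.498
grip_force: 25.0
```

```bash
echo '{"x":[0, 0], "y":[0, 0], "z":[0.006, 0.006], "turn":[0, 0], "finger_gap":[0.3, 0.3]}' | python3 -m pendant;echo '{"x":[0, 0], "y":[0, 0], "z":[0.005, 0.005], "turn":[0, 0], "finger_gap":[0.3, 0.3]}' | python3 -m pendant
```

```text
t: 16.05
tcp_pos: [0.6245, 0.1206, 0.0138]
tcp_rot: [180.0, -0.0, 90.0]
ft_force: [-0.4, -0.0, -0.3]
finger_gap: 0.497
grip_force: 25.0
t: 16.3
tcp_pos: [0.6245, 0.1205, 0.0137]
tcp_rot: [180.0, 0.0, 90.0]
ft_force: [-1.8, -0.2, 5.6]
finger_gap: 0.497
grip_force: 25.0
```

In the tool's units: -0.05 m is -0.5, -0.01 m is -0.1.

```bash
echo '{"x":[0, 0, 0, 0, 0], "y":[0, 0, 0, 0, 0], "z":[0, 0, 0, -0.1, -0.5], "turn":[0, 0, 0, 0, 0], "finger_gap":[0.7, 0.9, 0.9, 1, 1]}' | python3 -m pendant 15; echo '{"x":[0, 0, -0.2, -0.6, -1.1], "y":[0, 0, -0.065, -0.2, -0.365], "z":[-0.5, -1, -1.2, -1.2, -1.2], "turn":[0, 0, 0, 0, 0], "finger_gap":[1, 1, 1, 1, 1]}' | python3 -m pendant; echo '{"x":[-0.55, -1.1, -1.65, -2.15, -2.42], "y":[-0.18, -0.36, -0.54, -0.71, -0.8], "z":[0, 0, 0, 0, 0], "turn":[0, 0, 0, 0, 0], "finger_gap":[1, 1, 1, 1, 1]}' | python3 -m pendant
python3 - <<'E'
from h import *
s=snapshot("wrist");cv2.imwrite("pics/g1.png",s["img"][:,:,::-1])
print(telemetry.get_state()["tcp_pos"])
b=blob(s["img"],"green",(276,215),60,80);c,d=fray(s,b);P=onplane(c,d,.08);print(np.round(circ(P),4),P.min(0),P.max(0))
E
```

```text
t: 16.92
tcp_pos: [0.6224, 0.12, 0.0617]
tcp_rot: [-179.7, 0.1, 90.0]
ft_force: [0.3, -0.0, 1.0]
finger_gap: 0.975
grip_force: 0.0
t: 17.55
tcp_pos: [0.5882, 0.0108, 0.1846]
tcp_rot: [179.9, -0.0, 90.2]
ft_force: [0.9, -1.5, 0.0]
finger_gap: 1.0
grip_force: 0.0
t: 18.18
tcp_pos: [0.5065, -0.2352, 0.184]
tcp_rot: [180.0, 0.1, 89.8]
ft_force: [-0.3, 0.1, 0.1]
finger_gap: 1.001
grip_force: 0.0
[ 0.50522759 -0.23888695  0.18381939]
[ 0.5074 -0.229   0.026 ] [ 0.48039883 -0.25024193  0.08      ] [ 0.53470769 -0.20304005  0.08      ]
```

View pics/g1.png

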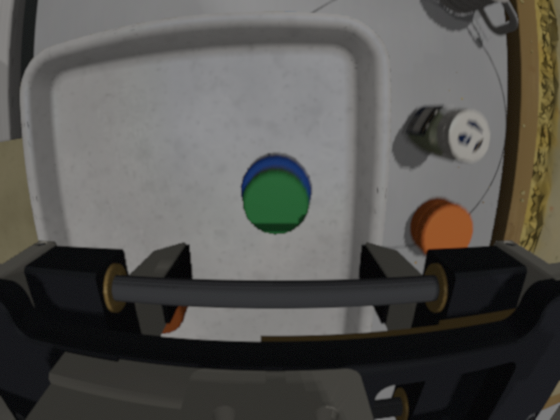

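```bash
echo '{"x":[0, 0, 0, 0, 0], "y":[0, 0, 0, 0, 0], "z":[0, 0.3, 0.8, 1.2, 1.32], "turn":[0, 0, 0, 0, 0], "finger_gap":[1, 1, 1, 1, 1]}' | python3 -m pendant; echo '{"x":[0, 0, 0, 0, 0], "y":[0, 0, 0, 0, 0], "z":[0, 0, 0, 0, 0], "turn":[0, 0, 0, 0, 0], "finger_gap":[0.5, 0.5, 0.5, 0.5, 0.5]}' | python3 -m pendant; echo '{"x":[0, 0, 0], "y":[0, 0, 0], "z":[0, 0, 0], "turn":[0, 0, 0], "finger_gap":[0.4, 0.4, 0.4]}' | python3 -m pendant 15
```

```text
t: 18.85
tcp_pos: [0.5071, -0.2284, 0.0492]
tcp_rot: [-179.8, -0.2, 90.2]
ft_force: [-0.6, 0.8, 0.2]
finger_gap: 0.997
grip_force: 0.0
t: 19.48
tcp_pos: [0.5085, -0.2319, 0.0523]
tcp_rot: [179.9, 0.0, 90.0]
ft_force: [-1.2, 0.2, 7.3]
finger_gap: 0.627
grip_force: 15.0
t: 19.85
tcp_pos: [0.5085, -0.2319, 0.0523]
tcp_rot: [179.9, 0.1, 90.0]
ft_force: [-1.0, 0.2, 6.4]
finger_gap: 0.63
grip_force: 15.0
```

In the tool's units: -0.11 m is -1.1, -0.09 m is -0.9.

```bash
echo '{"x":[0, 0, 0, 0, 0], "y":[0, 0, 0, 0, 0], "z":[-0.05, -0.2, -0.5, -0.9, -1.1], "turn":[0, 0, 0, 0, 0], "finger_gap":[0.4, 0.4, 0.4, 0.4, 0.4]}' | python3 -m pendant 25; echo '{"x":[0.2, 0.6, 1.1, 1.6, 2.1], "y":[-0.03, -0.09, -0.165, -0.24, -0.315], "z":[0, 0, 0, 0, 0], "turn":[0, 0, 0, 0, 0], "finger_gap":[0.4, 0.4, 0.4, 0.4, 0.4]}' | python3 -m pendant; echo '{"x":[0.45, 0.75, 0.9, 0.95, 0.95], "y":[-0.07, -0.11, -0.135, -0.135, -0.135], "z":[0, 0, 0, 0, 0], "turn":[0, 0, 0, 0, 0], "finger_gap":[0.4, 0.4, 0.4, 0.4, 0.4]}' | python3 -m pendant
python3 - <<'E'
from h import *
s=snapshot("wrist");cv2.imwrite("pics/g2.png",s["img"][:,:,::-1])
print(telemetry.get_state()["tcp_pos"])
b=blob(s["img"],"blue",(250,40),60,70);c,d=fray(s,b);print(np.round(circ(onplane(c,d,.008)),4))
E
```

```text
t: 20.48
tcp_pos: [0.5092, -0.2318, 0.1643]
tcp_rot: [179.8, 0.1, 90.0]
ft_force: [-0.3, 0.3, -1.3]
finger_gap: 0.624
grip_force: 25.0
t: 21.1
tcp_pos: [0.4744, -0.0185, 0.1603]
tcp_rot: [-179.9, -0.0, 90.1]
ft_force: [0.2, 0.6, -1.5]
finger_gap: 0.625
grip_force: 25.0
t: 21.72
tcp_pos: [0.4629, 0.0728, 0.1609]
tcp_rot: [-180.0, 0.0, 90.0]
ft_force: [-0.3, 0.8, -1.7]
finger_gap: 0.631
grip_force: 25.0
[0.46306431 0.07235456 0.16099858]
[0.4466 0.2234 0.0447]
```

View pics/g2.png

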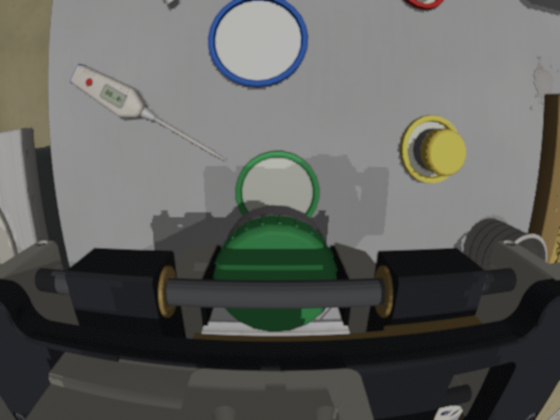

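In the tool's units: 0.14 m is 1.4, 0.135 m is 1.35.

```bash
echo '{"x":[0.005, 0.005, 0.005, 0.005, 0.005], "y":[0.005, 0.005, 0.005, 0.005, 0.005], "z":[0.3, 0.75, 1.15, 1.35, 1.4], "turn":[0, 0, 0, 0, 0], "finger_gap":[0.4, 0.4, 0.4, 0.4, 0.4]}' | python3 -m pendant; echo '{"x":[0, 0, 0, 0, 0], "y":[0, 0, 0, 0, 0], "z":[0.02, 0.035, 0.045, 0.052, 0.052], "turn":[0, 0, 0, 0, 0], "finger_gap":[0.4, 0.4, 0.4, 0.4, 0.4]}' | python3 -m pendant;echo '{"x":[0, 0], "y":[0, 0], "z":[0.006, 0.006], "turn":[0, 0], "finger_gap":[0.4, 0.4]}' | python3 -m pendant;echo '{"x":[0, 0], "y":[0, 0], "z":[0.006, 0.006], "turn":[0, 0], "finger_gap":[0.4, 0.4]}' | python3 -m pendant
```

```text
t: 22.4
tcp_pos: [0.4626, 0.0726, 0.0198]
tcp_rot: [-179.8, 0.0, 89.9]
ft_force: [0.2, -0.8, -1.4]
finger_gap: 0.627
grip_force: 25.0
t: 23.02
tcp_pos: [0.4636, 0.0741, 0.0162]
tcp_rot: [180.0, -0.0, 90.0]
ft_force: [0.6, 0.7, -1.3]
finger_gap: 0.626
grip_force: 25.0
t: 23.28
tcp_pos: [0.4635, 0.0741, 0.0154]
tcp_rot: [-180.0, -0.0, 90.0]
ft_force: [0.4, 0.2, -1.9]
finger_gap: 0.629
grip_force: 25.0
t: 23.52
tcp_pos: [0.4634, 0.0741, 0.0147]
tcp_rot: [-180.0, -0.0, 90.0]
ft_force: [-0.1, 0.2, -1.1]
finger_gap: 0.625
grip_force: 25.0
```

In the tool's units: 0.0005 m is 0.005.

```bash
echo '{"x":[0, 0], "y":[0, 0], "z":[0.005, 0.005], "turn":[0, 0], "finger_gap":[0.4, 0.4]}' | python3 -m pendant;echo '{"x":[0, 0], "y":[0, 0], "z":[0.004, 0.004], "turn":[0, 0], "finger_gap":[0.4, 0.4]}' | python3 -m pendant
```

```text
t: 23.78
tcp_pos: [0.4635, 0.0741, 0.0143]
tcp_rot: [180.0, -0.0, 90.0]
ft_force: [0.2, -0.1, -0.6]
finger_gap: 0.629
grip_force: 25.0
t: 24.02
tcp_pos: [0.4635, 0.074, 0.0143]
tcp_rot: [180.0, 0.0, 90.0]
ft_force: [-2.0, 0.1, 5.4]
finger_gap: 0.626
grip_force: 25.0
```

```bash
echo '{"x":[0, 0, 0, 0, 0], "y":[0, 0, 0, 0, 0], "z":[0, 0, 0, -0.1, -0.5], "turn":[0, 0, 0, 0, 0], "finger_gap":[0.9, 1, 1, 1, 1]}' | python3 -m pendant 15; echo '{"x":[0, 0, -0.3, -0.8, -1.3], "y":[0, 0, 0.045, 0.12, 0.19], "z":[-0.5, -0.8, -0.8, -0.8, -0.8], "turn":[0, 0, 0, 0, 0], "finger_gap":[1, 1, 1, 1, 1]}' | python3 -m pendant; echo '{"x":[-0.55, -1.1, -1.5, -1.755, -1.755], "y":[0.08, 0.16, 0.22, 0.255, 0.255], "z":[0, 0, 0, 0, 0], "turn":[0, 0, 0, 0, 0], "finger_gap":[1, 1, 1, 1, 1]}' | python3 -m pendant
python3 - <<'E'
from h import *
s=snapshot("wrist");cv2.imwrite("pics/b1.png",s["img"][:,:,::-1])
print(telemetry.get_state()["tcp_pos"])
b=blob(s["img"],"blue",(276,215),80,80);c,d=fray(s,b);P=onplane(c,d,.042);print(np.round(circ(P),4),P.min(0),P.max(0))
S=[snapshot(n) for n in("scene","side")]
print(fitlid(S,"blue",.035,(.508,-.2315,.042),28))
E
```

```text
t: 24.65
tcp_pos: [0.4617, 0.0739, 0.0633]
tcp_rot: [-179.7, 0.0, 90.0]
ft_force: [1.2, -0.4, -0.2]
finger_gap: 0.997
grip_force: 0.0
t: 25.28
tcp_pos: [0.4829, -0.057, 0.145]
tcp_rot: [179.9, 0.0, 90.1]
ft_force: [0.2, -0.4, 0.5]
finger_gap: 1.0
grip_force: 0.0
t: 25.9
tcp_pos: [0.5077, -0.234, 0.1443]
tcp_rot: [180.0, 0.0, 89.8]
ft_force: [-0.6, -0.1, 0.9]
finger_gap: 1.004
grip_force: 0.0
[ 0.50774375 -0.231738    0.1441493 ]
[ 0.5078 -0.224   0.0306] [ 0.47513635 -0.24923631  0.042     ] [ 0.54080728 -0.19331027  0.042     ]
(array([ 0.5055473 , -0.2321806 ,  0.03409901, -0.00341546]), np.float64(1.0943715021316083))
```

View pics/b1.png

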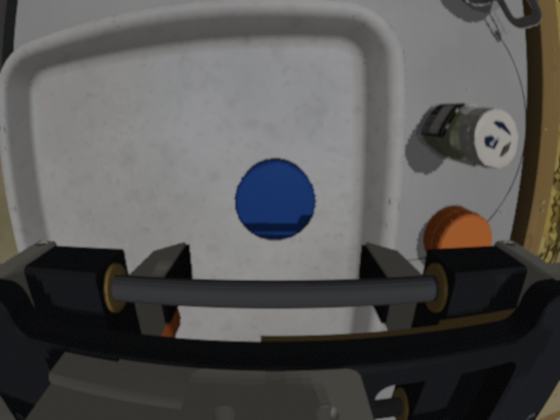

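```bash
echo '{"x":[0, 0, 0, 0, 0], "y":[0, 0, 0, 0, 0], "z":[0, 0.3, 0.75, 1.1, 1.24], "turn":[0, 0, 0, 0, 0], "finger_gap":[1, 1, 1, 1, 1]}' | python3 -m pendant; echo '{"x":[0, 0, 0, 0, 0], "y":[0, 0, 0, 0, 0], "z":[0.04, 0.07, 0.07, 0.07, 0.07], "turn":[0, 0, 0, 0, 0], "finger_gap":[1, 1, 1, 0.6, 0.6]}' | python3 -m pendant; echo '{"x":[0, 0, 0, 0], "y":[0, 0, 0, 0], "z":[0, 0, 0, 0], "turn":[0, 0, 0, 0], "finger_gap":[0.6, 0.6, 0.6, 0.6]}' | python3 -m pendant 15
```

```text
t: 26.68
tcp_pos: [0.5067, -0.2297, 0.0181]
tcp_rot: [-179.8, -0.1, 90.1]
ft_force: [-0.3, 0.7, 0.6]
finger_gap: 1.001
grip_force: 0.0
t: 27.3
tcp_pos: [0.5083, -0.2317, 0.0134]
tcp_rot: [180.0, 0.0, 90.0]
ft_force: [-0.2, -0.4, -0.5]
finger_gap: 0.829
grip_force: 0.0
t: 27.8
tcp_pos: [0.508, -0.2316, 0.0132]
tcp_rot: [180.0, 0.0, 90.0]
ft_force: [-1.5, 0.0, 5.4]
finger_gap: 0.762
grip_force: 15.0
```

```bash
echo '{"x":[0, 0, 0, 0, 0], "y":[0, 0, 0, 0, 0], "z":[-0.05, -0.2, -0.5, -0.9, -1.1], "turn":[0, 0, 0, 0, 0], "finger_gap":[0.6, 0.6, 0.6, 0.6, 0.6]}' | python3 -m pendant 28; echo '{"x":[0.2, 0.6, 1.1, 1.6, 2.1], "y":[-0.03, -0.08, -0.15, -0.22, -0.29], "z":[0, 0, 0, 0, 0], "turn":[0, 0, 0, 0, 0], "finger_gap":[0.6, 0.6, 0.6, 0.6, 0.6]}' | python3 -m pendant; echo '{"x":[0.5, 1, 1.5, 1.9, 2.2], "y":[-0.07, -0.14, -0.2, -0.26, -0.3], "z":[0, 0, 0, 0, 0], "turn":[0, 0, 0, 0, 0], "finger_gap":[0.6, 0.6, 0.6, 0.6, 0.6]}' | python3 -m pendant; echo '{"x":[0.18, 0.255, 0.255, 0.255], "y":[-0.025, -0.035, -0.035, -0.035], "z":[0, 0, 0, 0], "turn":[0, 0, 0, 0], "finger_gap":[0.6, 0.6, 0.6, 0.6]}' | python3 -m pendant
python3 - <<'E'
from h import *
s=snapshot("wrist");cv2.imwrite("pics/b2.png",s["img"][:,:,::-1])
print(telemetry.get_state()["tcp_pos"])
E
```

```text
t: 28.42
tcp_pos: [0.5092, -0.2317, 0.1258]
tcp_rot: [179.8, 0.1, 90.0]
ft_force: [0.4, -0.7, -2.8]
finger_gap: 0.759
grip_force: 28.0
t: 29.05
tcp_pos: [0.4768, -0.0184, 0.1219]
tcp_rot: [-179.9, -0.0, 90.1]
ft_force: [0.8, 0.3, -2.4]
finger_gap: 0.757
grip_force: 28.0
t: 29.68
tcp_pos: [0.4459, 0.2014, 0.1219]
tcp_rot: [-179.9, -0.0, 90.2]
ft_force: [-0.2, 0.1, -2.5]
finger_gap: 0.756
grip_force: 28.0
t: 30.18
tcp_pos: [0.4453, 0.2229, 0.1226]
tcp_rot: [-180.0, 0.1, 89.9]
ft_force: [0.2, 0.6, -2.0]
finger_gap: 0.76
grip_force: 28.0
[0.44548012 0.22282772 0.1226801 ]
```

View pics/b2.png

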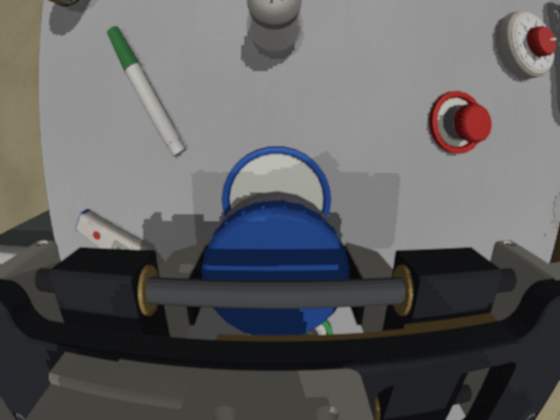

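In the tool's units: 0.101 m is 1.01, 0.097 m is 0.97.

```bash
echo '{"x":[0, 0, 0, 0, 0], "y":[0, 0, 0, 0, 0], "z":[0.2, 0.5, 0.8, 0.97, 1.01], "turn":[0, 0, 0, 0, 0], "finger_gap":[0.6, 0.6, 0.6, 0.6, 0.6]}' | python3 -m pendant; echo '{"x":[0, 0, 0, 0, 0], "y":[0, 0, 0, 0, 0], "z":[0.02, 0.035, 0.045, 0.052, 0.052], "turn":[0, 0, 0, 0, 0], "finger_gap":[0.6, 0.6, 0.6, 0.6, 0.6]}' | python3 -m pendant;echo '{"x":[0, 0], "y":[0, 0], "z":[0.006, 0.006], "turn":[0, 0], "finger_gap":[0.6, 0.6]}' | python3 -m pendant;echo '{"x":[0, 0], "y":[0, 0], "z":[0.006, 0.006], "turn":[0, 0], "finger_gap":[0.6, 0.6]}' | python3 -m pendant
```

```text
t: 30.85
tcp_pos: [0.4451, 0.2233, 0.0211]
tcp_rot: [-179.9, 0.0, 90.0]
ft_force: [0.1, 0.2, -2.6]
finger_gap: 0.761
grip_force: 28.0
t: 31.48
tcp_pos: [0.4456, 0.224, 0.0169]
tcp_rot: [180.0, -0.0, 90.0]
ft_force: [-0.5, -0.9, -1.4]
finger_gap: 0.757
grip_force: 28.0
t: 31.72
tcp_pos: [0.4455, 0.224, 0.0161]
tcp_rot: [-180.0, 0.0, 90.0]
ft_force: [0.8, -0.6, -2.0]
finger_gap: 0.755
grip_force: 28.0
t: 31.98
tcp_pos: [0.4454, 0.224, 0.0155]
tcp_rot: [-180.0, 0.0, 90.0]
ft_force: [0.8, 0.2, -1.8]
finger_gap: 0.756
grip_force: 28.0
```

```bash
echo '{"x":[0, 0], "y":[0, 0], "z":[0.005, 0.005], "turn":[0, 0], "finger_gap":[0.6, 0.6]}' | python3 -m pendant;echo '{"x":[0, 0], "y":[0, 0], "z":[0.005, 0.005], "turn":[0, 0], "finger_gap":[0.6, 0.6]}' | python3 -m pendant
```

```text
t: 32.22
tcp_pos: [0.4456, 0.2241, 0.0152]
tcp_rot: [180.0, 0.0, 90.0]
ft_force: [-0.8, -1.0, 1.5]
finger_gap: 0.756
grip_force: 28.0
t: 32.48
tcp_pos: [0.4455, 0.2241, 0.0152]
tcp_rot: [180.0, 0.0, 90.0]
ft_force: [-2.0, -2.1, 8.6]
finger_gap: 0.757
grip_force: 28.0
```

```bash
echo '{"x":[0, 0, 0, 0, 0], "y":[0, 0, 0, 0, 0], "z":[0, 0, 0, -0.05, -0.3], "turn":[0, 0, 0, 0, 0], "finger_gap":[1, 1, 1, 1, 1]}' | python3 -m pendant 15; echo '{"x":[0, 0, 0, 0, 0], "y":[0, 0, 0, 0, 0], "z":[-0.5, -1, -1.5, -2, -2.2], "turn":[0, 0, 0, 0, 0], "finger_gap":[1, 1, 1, 1, 1]}' | python3 -m pendant; echo '{"x":[-0.4, -0.9, -1.3, -1.5, -1.5], "y":[0, 0, 0, 0, 0], "z":[0, 0, 0, 0, 0], "turn":[0, 0, 0, 0, 0], "finger_gap":[1, 1, 1, 1, 1]}' | python3 -m pendant
python3 - <<'E'
from h import *
S=[snapshot(n) for n in("scene","side","wrist")]
a=cv2.resize(S[0]["img"][140:265,175:300],(400,400),interpolation=cv2.INTER_CUBIC)
b=cv2.resize(S[1]["img"][130:255,190:315],(400,400),interpolation=cv2.INTER_CUBIC)
cv2.imwrite("pics/end.png",np.hstack([a,b])[:,:,::-1]);cv2.imwrite("pics/endw.png",S[2]["img"][:,:,::-1])
E
```

```text
t: 33.1
tcp_pos: [0.4443, 0.2235, 0.0439]
tcp_rot: [-179.8, 0.1, 90.0]
ft_force: [0.3, 0.3, 0.5]
finger_gap: 0.998
grip_force: 0.0
t: 33.72
tcp_pos: [0.4467, 0.2249, 0.2681]
tcp_rot: [179.7, -0.1, 90.0]
ft_force: [-0.4, 0.4, -0.5]
finger_gap: 1.002
grip_force: 0.0
t: 34.35
tcp_pos: [0.4454, 0.0725, 0.2647]
tcp_rot: [180.0, 0.0, 89.8]
ft_force: [-1.0, 0.5, -0.3]
finger_gap: 0.999
grip_force: 0.0
```

View pics/end.png

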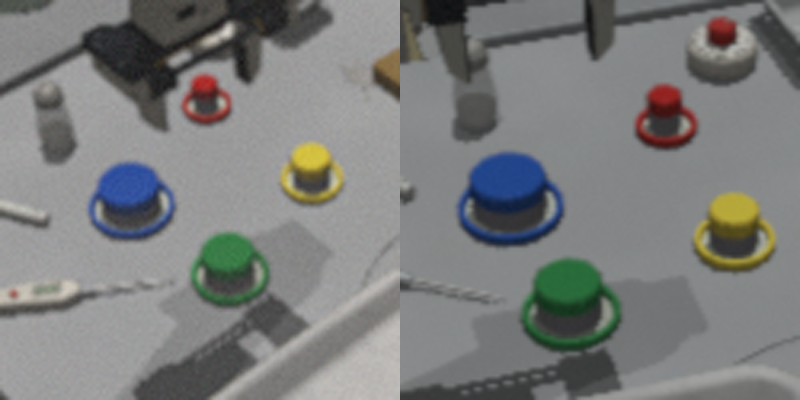

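View pics/endw.png

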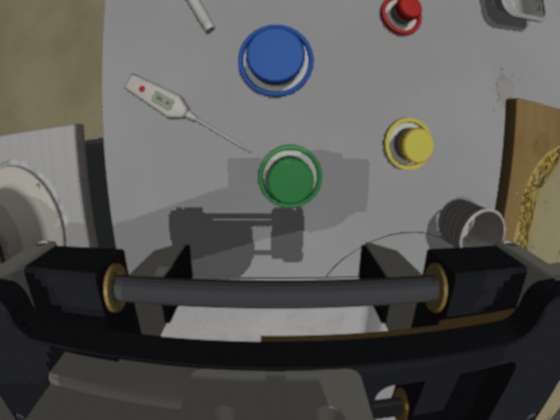

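All four pots stand upright inside the rings of their own colour. In the last wrist picture blue is at (276,55), green at (290,178), yellow at (412,145) and red at (405,10), and the mill hasn't moved.

```bash
python3 -c "
from workcell import manip
print(manip.hand_in())"
```

```text
the job is handed in; nothing more can be done
None
```

I took the tower apart and set all four pots upright in the holder dishes of their own lid colours; the pepper mill and herb jar were not touched, and the job was handed in at about 34 s on the robot's clock (no verdict was returned).

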